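Clamp a steel bar in the gauge with the push-button stop

TASK

Lay the short steel bar flat in the clamping gauge, lengthwise on the two rest pads between the four dowels, between the sliding stop and the spring pin. Then press and hold the stop's thumb button to unlock the slide, push the stop up behind the bar until the bar has driven the spring pin all the way in, and let go so that the stop locks and the bar keeps the pin pressed. Leave the other things on the bench where they are.

Things in the scene. Friction and masses are not known exactly. Their poses are not given: they have to be found in the camera images.
- gauge: Clamping gauge: grey base plate 290 x 85 x 8 mm (y -50 to 35) on a fixed wooden board 300 x 198 x 68 mm. Origin on the board's top, 68 mm above the bench; x axis along the slide from stop to spring pin, y to the side away from the thumb button (away from the robot), z up. Base spans x -140 to 150 mm. Grey end block at x 115 to 145 mm, y +-30, top 48 mm above the board, carries the pin.
- seat (a point): Middle of the bar's place, at the level of the two rest pads (12 mm above the board), gauge x 58.5, y 0: the bar's middle is above it when its end just touches the pin. It may be laid up to 20 mm nearer the stop. Four dowels, 8 mm thick, 32 mm high over the board, at gauge x 30 and 90, y +-23 mm: 38 mm free across for the bar, 52 mm free along x for the fingers.
- bar: Short dark steel bar, 85 mm long, 32 mm wide, 20 mm high, 0.3 to 0.45 kg, lying flat on the wooden board beside the gauge on its wide side. Origin at the centre of one end face; its own z axis points along its length, its own y axis across its 32 mm width, its own x axis is vertical. Either end may go to the pin.
- bar_mid (a point): Centre of the steel bar (10 mm above what it lies on); its axes as those of bar.
- stop (a joint): Stop carriage on the slide, m: 0 = farthest from the pin, max 0.095, growing towards it (gauge +x). Push face at gauge x = -60 mm + this; about 0.088 when the pin is fully in. A pawl in a 5 mm pitch rack locks it both ways while the button is out; free (under 1 N friction) with the button in over 5 mm. Let go, it may spring back up to 5 mm to the next gap.
- stop_face (a point): Centre of the stop's dark pushing face (28 mm wide, 24 mm high, 22 mm above the board), which meets the bar's end. Moves with the stop.
- stop_grip (a point): Where to pinch the stop: centre of its grip post, 58 mm above the board, midway between thumb button and rubber finger rest. Post 28 mm along the slide, top 76 mm up; carriage below it 44 mm wide, top 27 mm up. Width along gauge y over button and rest: 34.5 mm, 27.5 mm with the button in; a two-finger pinch along gauge y presses the button fully. Axes as the gauge's.
- release_button (a joint): Round black thumb button, 18 mm across, on the -y side (robot side) of the grip post, m: 0 = out (stop locked), 0.007 = fully in. Spring, about 4 N to start and 8 N fully in.
- button_face (a point): Centre of the button's outer face; pressed along the gauge's +y.
- sense_pin (a joint): Spring sensing pin, a 10 mm thick steel rod that stands 14 mm out of the end block towards the stop, 22 mm above the board, m: 0 = out, 0.012 = all the way in (2 mm still proud). About 4 N to start and 9 N fully in.
- pin_tip (a point): Centre of the sensing pin's free end.
- oil_bottle: White plastic oil bottle, 45 mm thick, 108 mm high, standing; bystander. Origin at the centre of its underside.
- bearing: Ball bearing, 47 mm across, 14 mm high, lying flat on the wooden board; bystander. Origin at the centre of its underside.
- black_box: Small black carton, 50 x 85 x 30 mm; bystander. Origin at the centre of its underside.
Mind the look-alikes: they are no part of the job. There is more than one size of the bar; the job needs the smaller.

How it is judged:
On the way, in this order (a step that is already met when the one before it is completed fails the run):
1. the bar lies flat on the rest pads between the dowels, let go, in front of the stop (y of bar_mid in the frame of gauge between -0.007 and 0.007 m and z of bar_mid in the frame of gauge between 0.018 and 0.026 m and angle between the z axis of bar and the x axis of gauge, either way round below 0.12 rad and x of bar_mid in the frame of gauge between 0.02 and 0.075 m and contact force between the fingers and bar below 0.2 N and linear speed of bar below 0.02 m/s), for 0.2 s.
2. the stop slides towards the bar with its button held in (value of joint release_button above 0.004 m and velocity of joint stop above 0.004 m/s), for 0.2 s.
At the end, for the whole second after the job is handed in: Bar flat on the pads between the dowels (middle within 7 mm of the centre line, 0.12 rad), at rest, its ends at the pin and the stop face (each within 49 mm of its middle); pin held in over 5 of its 12 mm; thumb button out again (under 3 mm in), so the stop is locked (y of bar_mid in the frame of gauge between -0.007 and 0.007 m and z of bar_mid in the frame of gauge between 0.018 and 0.026 m and angle between the z axis of bar and the x axis of gauge, either way round below 0.12 rad and value of joint sense_pin above 0.005 m and value of joint release_button below 0.003 m and distance between each of pin_tip, stop_face and bar_mid below 0.049 m and linear speed of bar below 0.01 m/s); the robot touches nothing.
It fails at once if one of the loose bystanders (oil bottle, bearing, black box) is pushed more than 40 mm away (distance of any of oil_bottle, bearing, black_box from where it was at the start of the episode above 0.04 m).
It also fails if it takes over 54 s, if anything falls off the work surface, if the arm or the gripper's body presses on something with over 40 N, if the wrist force passes 120 N, or if a joint passes its speed limit or range.

ROBOT

A 7-joint arm with a two-finger parallel gripper is mounted at the origin on a cart in front of the work surface, level with it; the furniture and walls round the work are solid. World frame = base frame: x ahead of the robot, y to its left, z up, the work surface at z = 0. Lengths are in m, angles in rad, forces in N, time in s.
With the tool pointing down it reaches from about 0.425 to 1.025 m from the base axis. Payload 9.4 kg.
Tool frame: the origin (TCP) lies at the very end of the fingers, on their centre line; the grasp point (between the pads) lies 19 mm behind it; z points along the fingers, y is the direction in which the jaws open and shut (so a half turn about z gives the same grasp; the last joint's range is limited). The gripper opens to 85 mm and grips with 20 to 120 N. Pads are 22 mm wide; open, the fingers measure 114 mm over their backs; the gripper's body (76 mm by 85 mm) begins 54 mm behind the grasp point. The pads swing forward as they close: fully open they stand 13 mm farther back than shut.
Start: joints at [-1.281, 0.599, -0.003, 1.599, 0.002, 0.943, -0.08], TCP at [0.26, 0.677, 0.231] pointing down, gripper open.
Joint ranges: [-2.57, 2.57], [-0.35, 1.97], [-1.29, 1.29], [0.11, 2.56], [-1.05, 4.19], [0.11, 1.86], [-2.63, 2.63]. Speed limits (rad/s): [2.22, 2.22, 3.01, 3.01, 3.14, 3.14, 3.14].

INTERFACE

Orientations are given as [roll, pitch, yaw] about the fixed x, y, z axes, in that order (R = Rz(yaw) Ry(pitch) Rx(roll)).
In Python, from rig import readout, viewer, workorder gives the robot as it stands. The module is installed in compiled form; this text tells all that it offers.
- The arm moves only by the tool jog_arm, never from a script. Its argument "rows" is a list of rows, each a list of 3 entries, a list of its own where there are three numbers: the shift along the world's x, y, z in m, then the turn, a rotation vector about the world's x, y, z in degrees, then the closure, from 0 (fully open) to 1 (shut). In form: [[[dx, dy, dz], [rx, ry, rz], jaw], ...]. A call has 1 to 12 rows; each row is the pose to reach, as a shift and turn from the pose commanded when the call began; what a row does not reach only later rows make up. A row lasts 1/8 s, in which the tool goes at most 62.5 mm and 10.7 degrees, less where a joint would pass 70% of its speed; a pose out of reach is approached as far as the arm can. A call with a gripper value outside its range is refused whole. The fingers move at their own pace and stop on an object; "grip_force" is the grip in N (left out, the last holds). Time passes only in rows, so rows that repeat a pose let the fingers close. It gives the time, the measured TCP pose, the force and the opening at its end, in the units of the state.
- readout.read_state(): the state, without advancing time (a new reading comes with each control period).
- viewer.capture(name): name is "side" or "top" or "wrist"; returns a dict with "color" (480x640x3 uint8, blue, green, red), "K" (3x3 intrinsics, pixels), "cam_to_world" (4x4, takes a point from camera to world coordinates); the wrist camera has in their place "T_tool_cam" (4x4, takes a point from camera to tool coordinates, whose origin is the TCP and whose axes are the flange's). Camera axes: x right, y down, z forward; pixel columns grow to the right and rows downward; lengths in m; the calibration is good to about 2 mm. The wrist camera is an equidistant fisheye: a pixel r from the principal point sees the ray r / f radians off the axis. A picture is of the moment at which its call begins: read the wrist's pose just before it. There is no depth.
- workorder.close_job(): hands the job in, once; it reports no verdict.
The state is a dict: "time_s": time; "joints": joint angles; "qd": joint speeds; "joint_efforts": joint torques, N m; "ee_pos": TCP position; "tcp_rot": TCP orientation; "ft_force": force on the tool from outside, world axes, zero at the start; "wrist_torque": the same for the moment, N m; "gripper_width": finger opening in m.
Only numpy, scipy, OpenCV 4.12 (cv2) and the standard library are available. Lean on these libraries where they do the work, as an engineer would, in place of code of your own. Each camera call takes 0.05 s, during which the arm holds its last target.

## Working session

There is one attempt and no reset: what is moved stays moved. The work goes in short steps, Python scripts to look and compute and a tool call to move; the robot and the scene stay as the last step left them, time stands still between calls to the robot, and variables do not carry over. Pictures are saved under pics/ and viewed, and the job is handed in when it is done.

Besides the shell and the picture viewer there is one more tool, called by a JSON object that holds its "name" and its "arguments". jog_arm: Moves the arm, as the interface text tells. Its arguments: {"type":"object","properties":{"rows":{"type":"array","items":{"type":"array"}},"grip_force":{"type":"number"}},"required":["rows"]}

```bash
mkdir -p pics
cat > h.py <<'E'
import numpy as np,cv2
from rig import readout,viewer,workorder
def shot(n,f):
    c=viewer.capture(n); cv2.imwrite('pics/'+f,c['color']); np.savez('pics/'+f+'.npz',**{k:v for k,v in c.items()}); return c
def load(f): return np.load('pics/'+f+'.npz')
def cast(c,uv,z):
    K=c['K'];T=c['cam_to_world']
    d=T[:3,:3]@np.linalg.inv(K)@np.array([uv[0],uv[1],1.]);o=T[:3,3]
    return o+d*(z-o[2])/d[2]
E
python3 - <<'E'
from h import *
s=readout.read_state();print(s)
for n in('top','side','wrist'):
    c=shot(n,n+'0.png');print(n,c['K'],c.get('cam_to_world',c.get('T_tool_cam')))
E
```

```text
{'time_s': 0.0, 'joints': array([-1.28067977,  0.60010317, -0.00252961,  1.60015452,  0.00177499,
        0.94291288, -0.07975112]), 'qd': array([ 2.21261034e-04,  9.42089659e-05,  3.89498766e-04,  9.62956729e-04,
        8.60871072e-04, -5.79801573e-04, -3.47048909e-04]), 'joint_efforts': array([-7.00608825e-05, -7.76456809e+01,  1.56411991e+00, -2.58009964e+01,
        1.22326027e-02,  8.83760629e-03,  1.86056333e-06]), 'ee_pos': array([0.2598611 , 0.67630417, 0.23042422]), 'tcp_rot': array([-3.14002248e+00,  1.31773776e-04,  2.77485766e+00]), 'ft_force': array([-0.0593054 ,  0.1732614 ,  0.25009423]), 'wrist_torque': array([ 0.02790037, -0.00713528,  0.00853048]), 'gripper_width': 0.08575567950988518}
top [[515.11002917   0.         329.34131168]
 [  0.         515.11002917 237.11709052]
 [  0.           0.           1.        ]] [[ 0.02857473 -0.98753411  0.15478972  0.39933762]
 [-0.99948167 -0.03052405 -0.01023079 -0.21118859]
 [ 0.01482807 -0.15441715 -0.98789446  1.22116671]
 [ 0.          0.          0.          1.        ]]
side [[612.26516805   0.         320.89560768]
 [  0.         612.26516805 236.11602921]
 [  0.           0.           1.        ]] [[ 0.97209017 -0.13385404  0.19267538  0.31430871]
 [-0.23444264 -0.58501936  0.77639487 -1.24774779]
 [ 0.00879524 -0.79989715 -0.60007266  0.899758  ]
 [ 0.          0.          0.          1.        ]]
wrist [[371.64829954   0.         312.65417998]
 [  0.         371.64829954 235.77537514]
 [  0.           0.           1.        ]] [[ 6.90021455e-04 -9.63137509e-01 -2.69008667e-01  6.88684662e-02]
 [ 9.99999521e-01  4.77656755e-04  8.54886908e-04  5.53755399e-04]
 [-6.94879839e-04 -2.69009128e-01  9.63137377e-01 -1.42209987e-01]
 [ 0.00000000e+00  0.00000000e+00  0.00000000e+00  1.00000000e+00]]
```

View pics/top0.png

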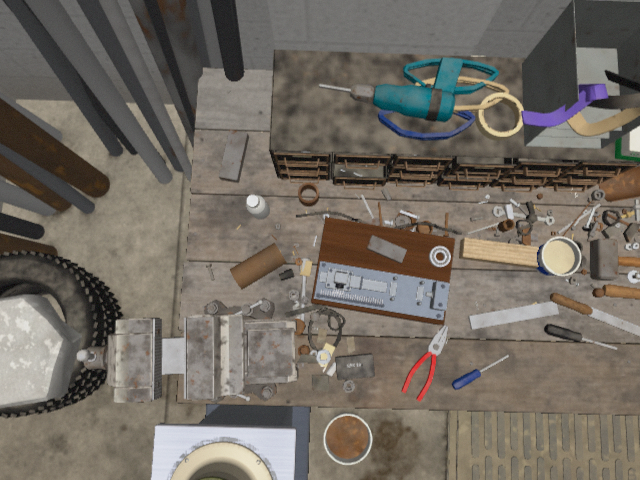

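View pics/side0.png

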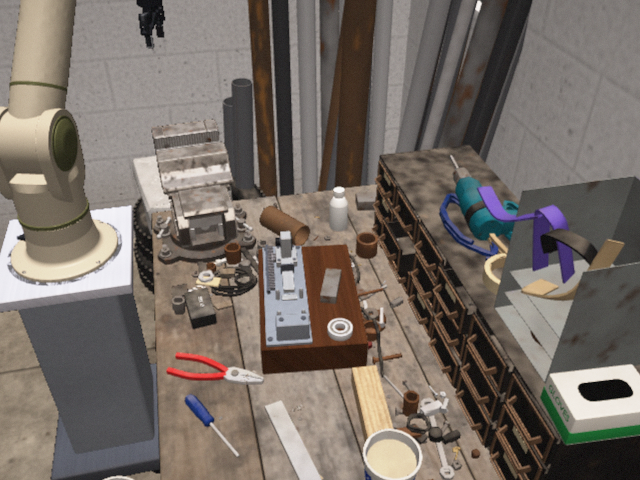

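View pics/wrist0.png

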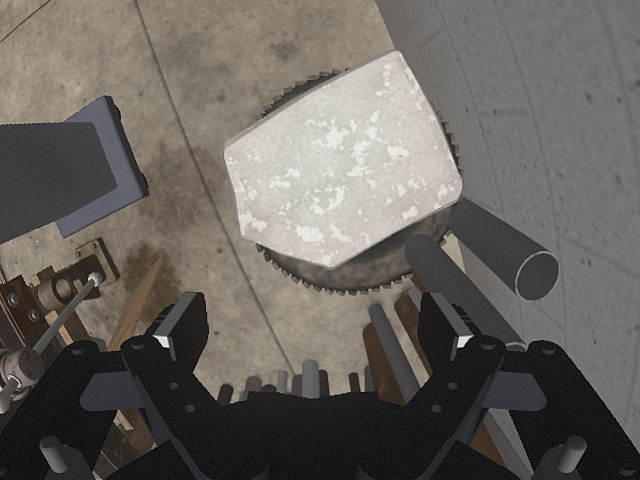

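The short bar could be confused with these, in the top view:
- **Grey bar on the board, (387,248):** about 38 px long.
- **Grey bar on the bench, (234,157):** longer, and not on the board.
- **Flat strip, (513,315):** too thin and too long.

I choose (387,248) and will check it in a crop.

Run:
```python
from h import *
i=cv2.imread('pics/top0.png')[205:335,300:465]
cv2.imwrite('pics/c1.png',cv2.resize(i,None,fx=4.8,fy=4.5,interpolation=cv2.INTER_CUBIC))
i=cv2.imread('pics/side0.png')[225:380,250:375]
cv2.imwrite('pics/c2.png',cv2.resize(i,None,fx=3.8,fy=3.8,interpolation=cv2.INTER_CUBIC))
```

```text
(no output)
```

View pics/c1.png

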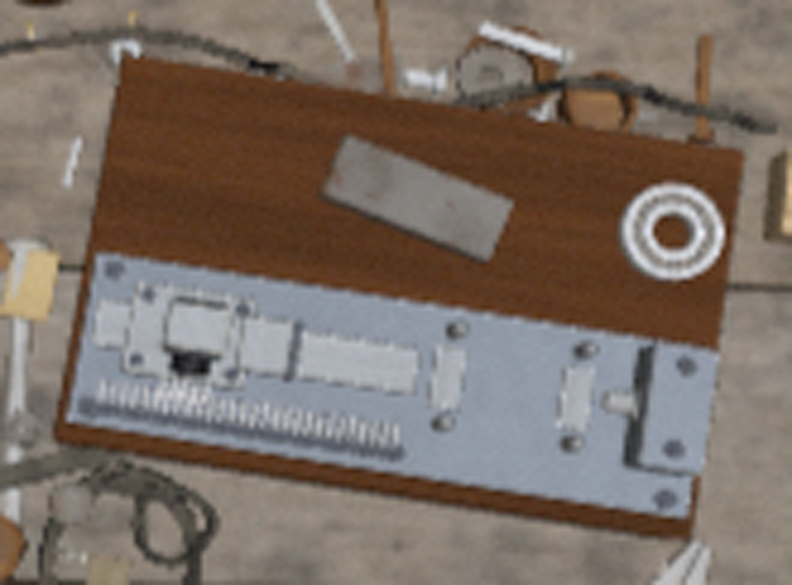

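View pics/c2.png

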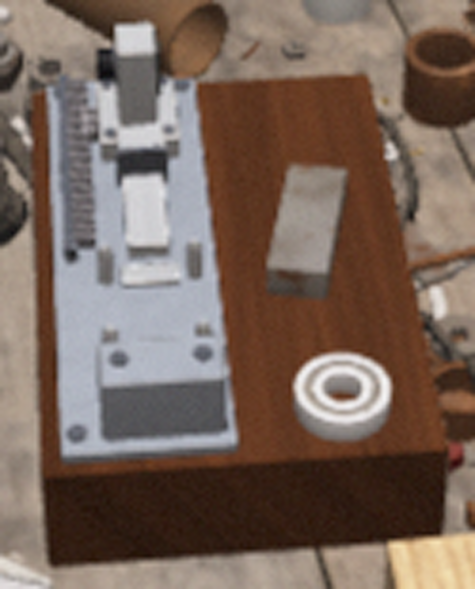

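```bash
cat > meas.py <<'E'
from h import *
def measure(f,verbose=True):
    c=load(f);im=c['color'].astype(int);B,G,R=im[...,0],im[...,1],im[...,2]
    roi=np.zeros(R.shape,np.uint8);roi[210:330,308:460]=1
    plate=((B-R>12)&(B>110)&(roi>0)).astype(np.uint8)
    plate=cv2.morphologyEx(plate,cv2.MORPH_CLOSE,np.ones((5,5)))
    cs=cv2.findContours(plate,0,2)[0];pc=max(cs,key=cv2.contourArea)
    box=cv2.boxPoints(cv2.minAreaRect(cv2.convexHull(pc)))
    roi2=np.zeros(R.shape,np.uint8);roi2[230:265,364:412]=1
    bar=((abs(R-B)<28)&(R>75)&(roi2>0)).astype(np.uint8)
    cs=cv2.findContours(bar,0,2)[0];bc=max(cs,key=cv2.contourArea)
    return c,pc,bc,bar
if __name__=='__main__':
    c,pc,bc,bar=measure('top0.png')
    for nm,ct,z in(('plate',pc,.076),('bar',bc,.088)):
        w=np.array([cast(c,p[0],z)[:2] for p in ct])
        r=cv2.minAreaRect((w*1000).astype(np.float32))
        print(nm,np.array(r[0]),r[1],r[2],(cv2.boxPoints(r)).round(1).tolist())
    v=c['color'].copy();cv2.drawContours(v,[pc],-1,(0,255,0),1);cv2.drawContours(v,[bc],-1,(0,0,255),1)
    cv2.imwrite('pics/m1.png',cv2.resize(v[205:335,300:465],None,fx=4.5,fy=4.5,interpolation=0))
    # handpicked features from crop
    g=lambda x,y:(300+x/4.8,205+y/4.5)
    for n,p,z in(('dowelTL',(458,328),.1),('dowelBL',(444,424),.1),('dowelTR',(586,350),.1),('dowelBR',(572,443),.1),('posttop',(197,325),.144),('bearing',(672,231),.082)):
        print(n,cast(c,g(*p),z).round(4))
E
python3 meas.py
```

```text
plate [ 463.09567261 -342.50387573] (291.0678405761719, 81.96672821044922) 82.22364807128906 [[402.79998779296875, -481.20001220703125], [484.0, -492.20001220703125], [523.4000244140625, -203.89999389648438], [442.20001220703125, -192.8000030517578]]
bar [ 555.27929688 -350.27410889] (84.20714569091797, 33.41172790527344) 68.197021484375 [[524.0999755859375, -383.20001220703125], [555.2000122070312, -395.6000061035156], [586.4000244140625, -317.3999938964844], [555.4000244140625, -305.0]]
dowelTL [ 0.4895 -0.3694  0.1   ]
dowelBL [ 0.4431 -0.3635  0.1   ]
dowelTR [ 0.4806 -0.4277  0.1   ]
dowelBR [ 0.4357 -0.4214  0.1   ]
posttop [ 0.484  -0.2492  0.144 ]
bearing [ 0.5421 -0.4712  0.082 ]
```

View pics/m1.png

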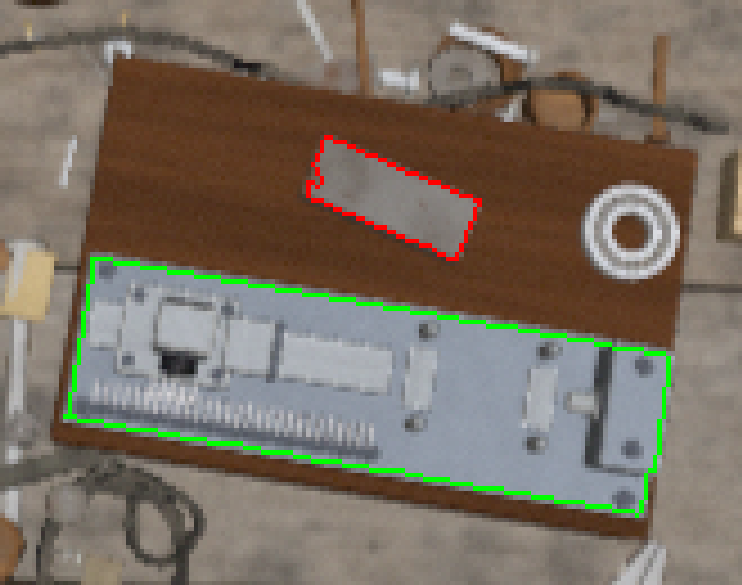

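{"name": "jog_arm", "arguments": {"rows": [[[0.04,-0.042,0.0133],[0,0,-5],0],[[0.08,-0.084,0.0266],[0,0,-10],0],[[0.12,-0.126,0.04],[0,0,-15],0],[[0.16,-0.168,0.053],[0,0,-20],0],[[0.2,-0.21,0.0665],[0,0,-25],0],[[0.24,-0.252,0.08],[0,0,-30],0],[[0.28,-0.294,0.093],[0,0,-35],0],[[0.32,-0.336,0.106],[0,0,-40],0],[[0.36,-0.378,0.12],[0,0,-45],0],[[0.354,-0.437,0.12],[0,0,-50],0],[[0.348,-0.496,0.12],[0,0,-55],0],[[0.342,-0.555,0.12],[0,0,-60],0]]}}

```text
time_s: 1.65
ee_pos: [0.6015, 0.1198, 0.3511]
tcp_rot: [-3.141, 0.0, 1.725]
ft_force: [1.0, -0.0, -0.6]
gripper_width: 0.0856
```

{"name": "jog_arm", "arguments": {"rows": [[[-0.006,-0.059,0],[0,0,-4],0],[[-0.012,-0.118,0],[0,0,-8],0],[[-0.018,-0.177,0],[0,0,-12],0],[[-0.024,-0.236,0],[0,0,-16],0],[[-0.03,-0.294,-0.02],[0,0,-20],0],[[-0.036,-0.35,-0.04],[0,0,-24],0],[[-0.04,-0.4,-0.07],[0,0,-28],0],[[-0.044,-0.445,-0.09],[0,0,-30.5],0],[[-0.046,-0.47,-0.1],[0,0,-30.5],0],[[-0.046,-0.47,-0.1],[0,0,-30.5],0]]}}

```text
time_s: 2.9
ee_pos: [0.5546, -0.3503, 0.2501]
tcp_rot: [-3.14, 0.001, 1.192]
ft_force: [0.5, 0.3, 0.1]
gripper_width: 0.0855
```

Run:
```python
from h import *
s=readout.read_state();print(s['ee_pos'],s['tcp_rot'],s['joints'].round(2))
shot('wrist','w1.png');np.savez('pics/w1pose.npz',p=s['ee_pos'],r=s['tcp_rot'])
```

```text
[ 0.55460449 -0.35030184  0.25011274] [-3.13966843e+00  1.06188630e-03  1.19181105e+00] [ 0.15  0.54  0.51  1.77 -0.32  0.92  0.41]
```

View pics/w1.png

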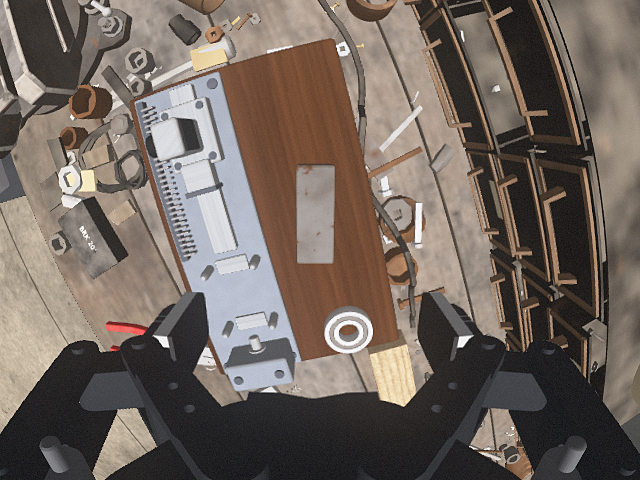

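Wrist view: the bar sits at (316,213), the gauge is on the left and the bearing is at (349,331). I'll cast the bar outline and the gauge points to world positions.

```bash
cat >> h.py <<'E'
from scipy.spatial.transform import Rotation as Ro
def wcast(c,p,r,uv,z):
    K=c['K'];dx=(uv[0]-K[0,2])/K[0,0];dy=(uv[1]-K[1,2])/K[1,1];t=np.hypot(dx,dy)
    d=np.array([np.sin(t)*dx/t,np.sin(t)*dy/t,np.cos(t)]) if t>1e-9 else np.array([0,0,1.])
    R=Ro.from_euler('xyz',r).as_matrix();T=c['T_tool_cam']
    o=R@T[:3,3]+p;d=R@T[:3,:3]@d
    return o+d*(z-o[2])/d[2]
E
python3 - <<'E'
from h import *
c=load('w1.png');q=np.load('pics/w1pose.npz');p,r=q['p'],q['r']
im=c['color'].astype(int);B,G,R=im[...,0],im[...,1],im[...,2]
m=np.zeros(R.shape,np.uint8);m[155:272,285:345]=1
m&=((abs(R-B)<40)&(R>70)).astype(np.uint8)
ct=max(cv2.findContours(m,0,2)[0],key=cv2.contourArea)
w=np.array([wcast(c,p,r,x[0],.088)[:2] for x in ct])*1000
rr=cv2.minAreaRect(w.astype(np.float32));print('bar',rr,cv2.boxPoints(rr).round(1).tolist())
i=c['color'][70:400,130:310];cv2.imwrite('pics/c3.png',cv2.resize(i,None,fx=1.8,fy=1.8,interpolation=cv2.INTER_CUBIC))
v=c['color'].copy();cv2.drawContours(v,[ct],-1,(0,0,255),1)
cv2.imwrite('pics/c4.png',cv2.resize(v[150:280,270:360],None,fx=4,fy=4,interpolation=0))
i=c['color'][225:345,180:310];cv2.imwrite('pics/c5.png',cv2.resize(i,None,fx=5,fy=5,interpolation=cv2.INTER_CUBIC))
i=c['color'][75:225,130:260];cv2.imwrite('pics/c6.png',cv2.resize(i,None,fx=4,fy=4,interpolation=cv2.INTER_CUBIC))
E
```

```text
bar ((555.9623413085938, -348.9124450683594), (85.67097473144531, 32.15071105957031), 68.03145599365234) [[525.0, -382.6000061035156], [554.7999877929688, -394.70001220703125], [586.9000244140625, -315.20001220703125], [557.0999755859375, -303.20001220703125]]
```

View pics/c4.png

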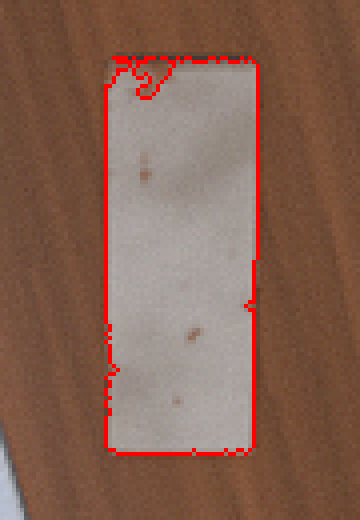

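View pics/c5.png

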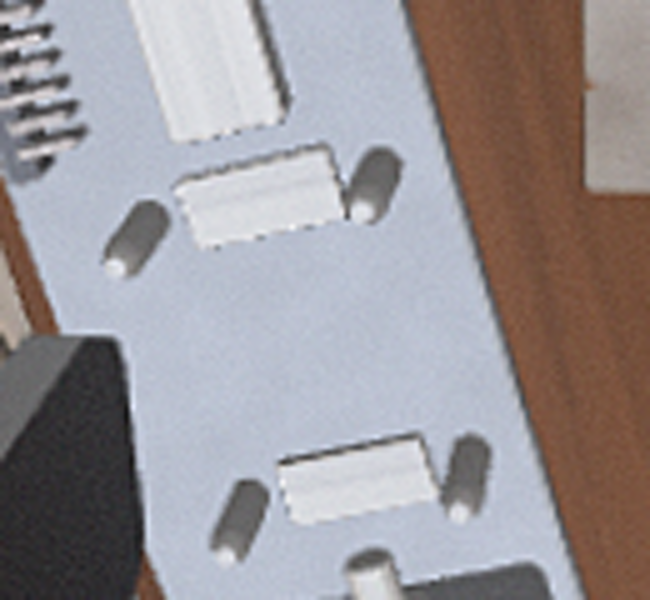

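View pics/c6.png

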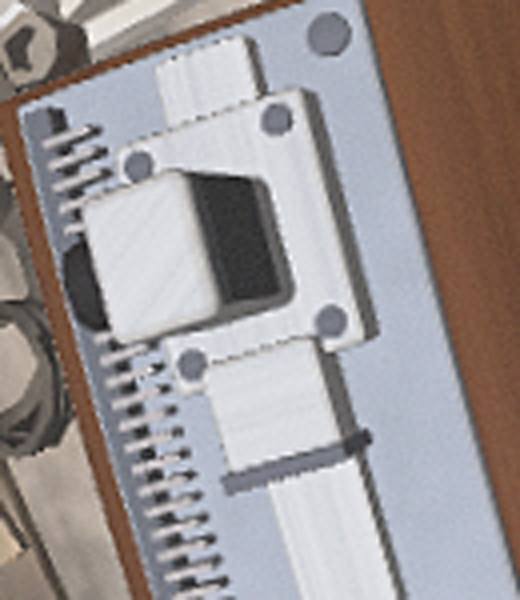

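Run:
```python
from h import *
c=load('w1.png');q=np.load('pics/w1pose.npz');p,r=q['p'],q['r']
f=lambda x,y:(180+x/5,225+y/5);g=lambda x,y:(130+x/4,75+y/4)
D=np.array([wcast(c,p,r,f(*a),.1)[:2] for a in((117,268),(362,211),(228,554),(460,511))])
B=np.array([wcast(c,p,r,f(*a),.076)[:2] for a in((155,210),(385,160),(255,490),(472,445))]) # far base
P=np.array([wcast(c,p,r,g(*a),.144)[:2] for a in((85,207),(180,170),(218,318),(115,342))])
gx=((D[2]+D[3])-(D[0]+D[1]));L=np.linalg.norm(gx)/2;gx/=np.linalg.norm(gx);gy=np.array([-gx[1],gx[0]])
o=D.mean(0)-.06*gx
print('len',L,np.linalg.norm(D[1]-D[0]),'ang gx',np.degrees(np.arctan2(gx[1],gx[0])),'origin',o,'B',B.mean(0))
print('D',D)
print('post',P.mean(0),[(np.round([(x-o)@gx,(x-o)@gy],4)).tolist() for x in P])
for a in((228,487),(368,437)):
    x=wcast(c,p,r,g(*a),.102)[:2];print('face edge',(x-o)@gx,(x-o)@gy)
c=load('top0.png')
h=lambda x,y:(300+x/4.8,205+y/4.5)
print('seat',o+.0585*gx, 'x=52',o+.052*gx)
```

```text
len 0.0594946508982661 0.04601461553184034 ang gx -97.42877662302249 origin [ 0.47231009 -0.33589674] B [ 0.46530454 -0.39452816]
D [[ 0.44558404 -0.36292368]
 [ 0.49121318 -0.36886728]
 [ 0.43823079 -0.42176363]
 [ 0.48318187 -0.42801787]]
post [ 0.48499078 -0.24870779] [[-0.1009, -0.0079], [-0.1012, 0.0114], [-0.0742, 0.011], [-0.076, -0.0092]]
face edge -0.042231309480922956 -0.012568673872661092
face edge -0.04398548080697017 0.019515522774383284
seat [ 0.46474641 -0.39390571] x=52 [ 0.46558682 -0.38746027]
```

{"name": "jog_arm", "arguments": {"rows": [[[0.001,0.001,-0.05],[0,0,0],0.38],[[0.001,0.001,-0.1],[0,0,0],0.38],[[0.001,0.001,-0.14],[0,0,0],0.38],[[0.001,0.001,-0.16],[0,0,0],0.38],[[0.001,0.001,-0.172],[0,0,0],0.38],[[0.001,0.001,-0.179],[0,0,0],0.38],[[0.001,0.001,-0.179],[0,0,0],0.38]], "grip_force": 50}}

```text
time_s: 3.82
ee_pos: [0.5573, -0.3473, 0.0728]
tcp_rot: [3.141, 0.0, 1.195]
ft_force: [-0.5, -0.3, 0.9]
gripper_width: 0.0531
```

Run:
```python
from h import *
print(readout.read_state())
shot('wrist','w2.png')
```

```text
{'time_s': 3.825, 'joints': array([ 0.23651135,  0.74174999,  0.37160767,  1.89404249, -0.4574913 ,
        0.5890804 ,  0.52917157]), 'qd': array([-0.00041983, -0.00939813,  0.00587457, -0.00216186,  0.00168317,
        0.003967  , -0.00055215]), 'joint_efforts': array([-1.59185106e-02, -7.42356491e+01,  9.00636345e+00, -1.57544822e+01,
       -3.49298038e-02, -9.95971193e-02,  3.45366995e-02]), 'ee_pos': array([ 0.55733475, -0.34734465,  0.07283111]), 'tcp_rot': array([3.14079204e+00, 1.52709858e-05, 1.19532566e+00]), 'ft_force': array([-0.46246436, -0.27932437,  0.93963086]), 'wrist_torque': array([-0.07133817,  0.03204124, -0.03214912]), 'gripper_width': 0.05314812499603304}
```

View pics/w2.png

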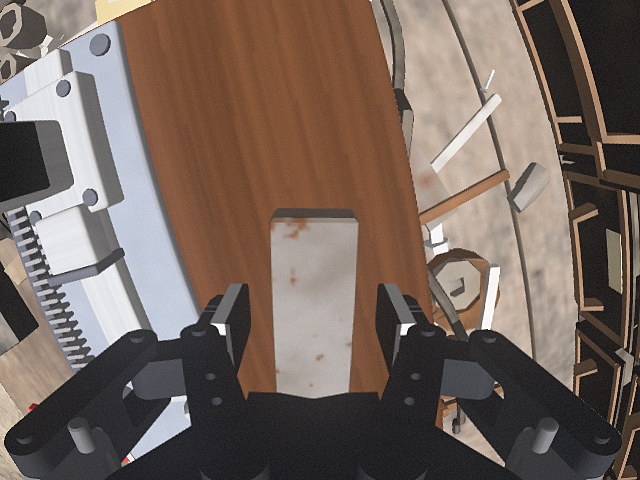

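Wrist view: the bar (272–357 px across) is centred between the fingers, which are at 240 and 385. I'll close and lift.

{"name": "jog_arm", "arguments": {"rows": [[[-0.001,-0.001,-0.001],[0,0,0],0.6],[[-0.001,-0.001,-0.001],[0,0,0],0.8],[[-0.001,-0.001,-0.001],[0,0,0],0.8],[[-0.001,-0.001,-0.001],[0,0,0],0.8],[[-0.001,-0.001,-0.001],[0,0,0],0.8]], "grip_force": 60}}

```text
time_s: 4.5
ee_pos: [0.5564, -0.3488, 0.0723]
tcp_rot: [3.14, 0.0, 1.195]
ft_force: [-0.8, -0.5, 5.3]
gripper_width: 0.0309
```

{"name": "jog_arm", "arguments": {"rows": [[[0,0,0.03],[0,0,0],0.8],[[0,0,0.06],[0,0,0],0.8],[[-0.03,-0.013,0.065],[0,0,5],0.8],[[-0.07,-0.028,0.065],[0,0,10],0.8],[[-0.0916,-0.0392,0.065],[0,0,13.9],0.8],[[-0.0916,-0.0392,0.065],[0,0,13.9],0.8],[[-0.0916,-0.0392,0.065],[0,0,13.9],0.8]]}}

```text
time_s: 5.38
ee_pos: [0.4649, -0.3871, 0.1362]
tcp_rot: [3.141, -0.0, 1.437]
ft_force: [-0.1, -0.2, -2.9]
gripper_width: 0.0304
```

Run:
```python
from h import *
s=readout.read_state();print(s['ee_pos'],s['tcp_rot'],s['gripper_width'],s['ft_force'])
shot('wrist','w3.png');np.savez('pics/w3pose.npz',p=s['ee_pos'],r=s['tcp_rot'])
c=shot('side','s3.png');i=c['color'][205:380,230:390];cv2.imwrite('pics/s3c.png',cv2.resize(i,None,fx=3.4,fy=3.4,interpolation=cv2.INTER_CUBIC))
```

```text
[ 0.46487205 -0.3871391   0.13624371] [ 3.14128378e+00 -3.65010683e-04  1.43737624e+00] 0.030405355389066697 [-0.11734836 -0.18733206 -2.8660005 ]
```

View pics/w3.png

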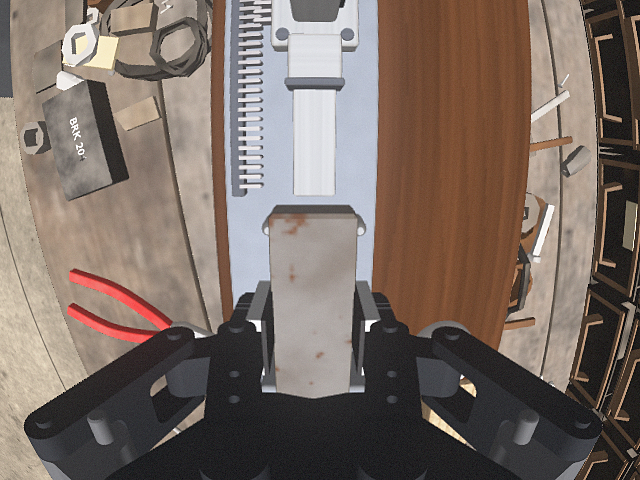

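View pics/s3c.png

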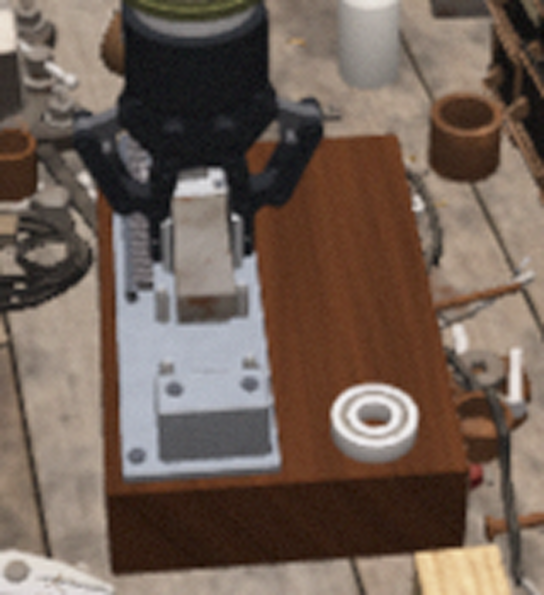

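Wrist view: the dowels at (268,228) and (360,230) straddle the bar (270–357) symmetrically, so it is aligned. Lowering.

{"name": "jog_arm", "arguments": {"rows": [[[0,0,-0.02],[0,0,0],0.8],[[0,0,-0.035],[0,0,0],0.8],[[0,0,-0.044],[0,0,0],0.8],[[0,0,-0.049],[0,0,0],0.8],[[0,0,-0.051],[0,0,0],0.8],[[0,0,-0.051],[0,0,0],0.8]]}}

```text
time_s: 6.22
ee_pos: [0.4645, -0.3883, 0.0872]
tcp_rot: [3.14, 0.001, 1.437]
ft_force: [-3.0, 1.5, 16.0]
gripper_width: 0.0305
```

Run:
```python
from h import *
s=readout.read_state();print(s['ee_pos'],s['tcp_rot'],s['gripper_width'],s['ft_force'],s['wrist_torque'])
shot('wrist','w4.png')
c=shot('side','s4.png');i=c['color'][205:380,230:390];cv2.imwrite('pics/s4c.png',cv2.resize(i,None,fx=3.4,fy=3.4,interpolation=cv2.INTER_CUBIC))
```

```text
[ 0.46447752 -0.38833921  0.08715292] [3.13994924e+00 7.36891298e-04 1.43721953e+00] 0.030501627977696177 [-3.0433459   1.45211332 15.97845577] [0.86686393 0.83263747 0.14260532]
```

View pics/w4.png

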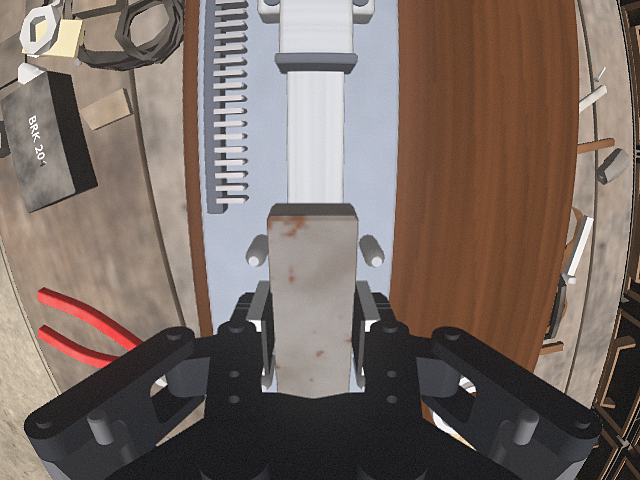

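View pics/s4c.png

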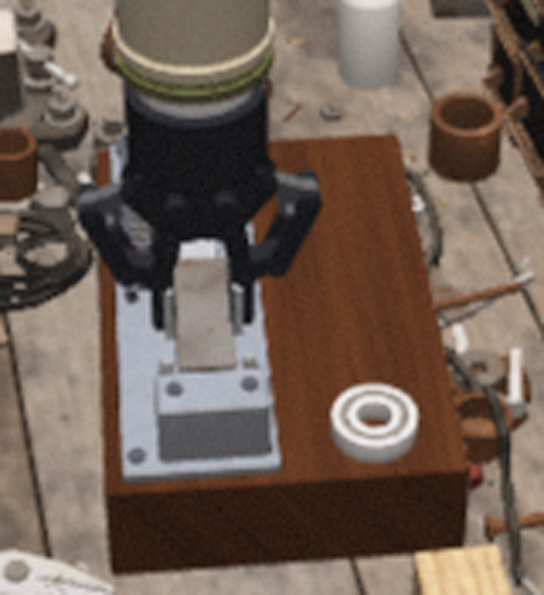

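The dowels at (257,255) and (372,255) are either side of the bar (269–356). The bar seems to be pitched a few degrees, pin end low and already touching its pad. I'll open so that it settles flat.

{"name": "jog_arm", "arguments": {"rows": [[[0,0,0.0015],[0,0,0],0.7],[[0,0,0.0015],[0,0,0],0.55],[[0,0,0.0015],[0,0,0],0.42],[[0,0,0.0015],[0,0,0],0.42],[[0,0,0.03],[0,0,0],0.42],[[0,0,0.07],[0,0,0],0.42],[[0,0,0.12],[0,0,0],0.42],[[0,0,0.12],[0,0,0],0.42]]}}

```text
time_s: 7.32
ee_pos: [0.4658, -0.3888, 0.2087]
tcp_rot: [3.136, 0.003, 1.438]
ft_force: [0.6, 0.2, -0.5]
gripper_width: 0.0491
```

Run:
```python
from h import *
s=readout.read_state();print(s['ee_pos'],s['tcp_rot'],s['gripper_width'],s['ft_force'])
shot('wrist','w5.png');np.savez('pics/w5pose.npz',p=s['ee_pos'],r=s['tcp_rot'])
c=shot('side','s5.png');i=c['color'][205:380,230:390];cv2.imwrite('pics/s5c.png',cv2.resize(i,None,fx=3.4,fy=3.4,interpolation=cv2.INTER_CUBIC))
```

```text
[ 0.46577096 -0.38882481  0.20873159] [3.13602072e+00 2.86595700e-03 1.43773888e+00] 0.0490975195222365 [ 0.64867798  0.23800678 -0.52198955]
```

View pics/w5.png

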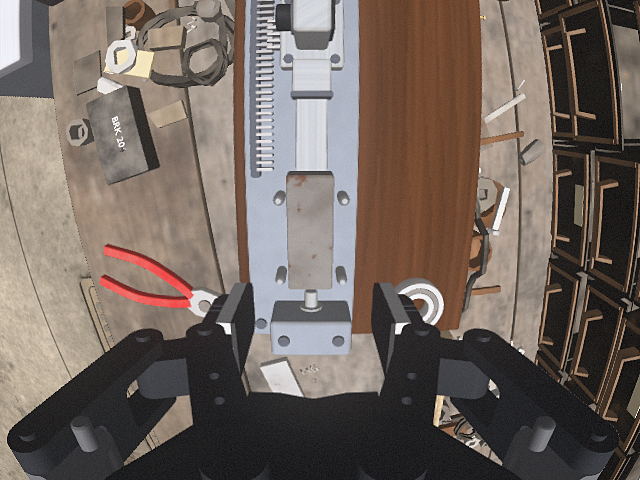

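View pics/s5c.png

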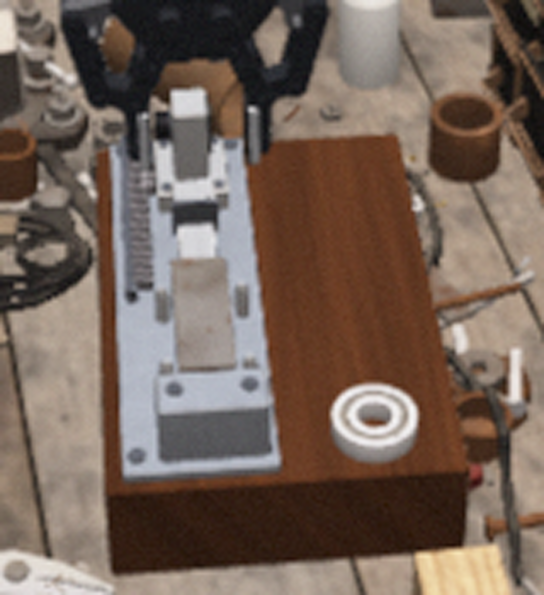

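Wrist view: the bar (287–333, 171–289) lies between all four dowels, just short of the pin at (311,297). I'll check its pose numerically.

Run:
```python
from h import *
c=load('w5.png');q=np.load('pics/w5pose.npz');p,r=q['p'],q['r']
im=c['color'].astype(int);B,G,R=im[...,0],im[...,1],im[...,2]
m=np.zeros(R.shape,np.uint8);m[168:292,284:336]=1
m&=((R>=B-3)&(R>105)&(R<200)).astype(np.uint8)
m=cv2.morphologyEx(m,cv2.MORPH_OPEN,np.ones((5,5)))
ct=max(cv2.findContours(m,0,2)[0],key=cv2.contourArea)
w=np.array([wcast(c,p,r,x[0],.100)[:2] for x in ct])*1000
rr=cv2.minAreaRect(w.astype(np.float32));print('bar',rr)
a=np.radians(-97.6);gx=np.array([np.cos(a),np.sin(a)]);gy=np.array([-gx[1],gx[0]]);o=np.array([471.7,-336.5])
d=np.array(rr[0])-o;print('gauge',d@gx,d@gy)
for b in cv2.boxPoints(rr): print(((b-o)@gx).round(1),((b-o)@gy).round(1))
i=c['color'][0:320,230:360];cv2.imwrite('pics/c7.png',cv2.resize(i,None,fx=1.85,fy=1.85,interpolation=cv2.INTER_CUBIC))
i=c['color'][0:110,240:370];cv2.imwrite('pics/c8.png',cv2.resize(i,None,fx=5,fy=5,interpolation=cv2.INTER_CUBIC))
```

```text
bar ((463.6790466308594, -388.9234619140625), (83.43513488769531, 32.180381774902344), 82.34162139892578)
gauge 53.02377246202682 -1.0171557895894963
94.7 -17.1
94.8 15.0
11.3 15.1
11.3 -17.1
```

View pics/c8.png

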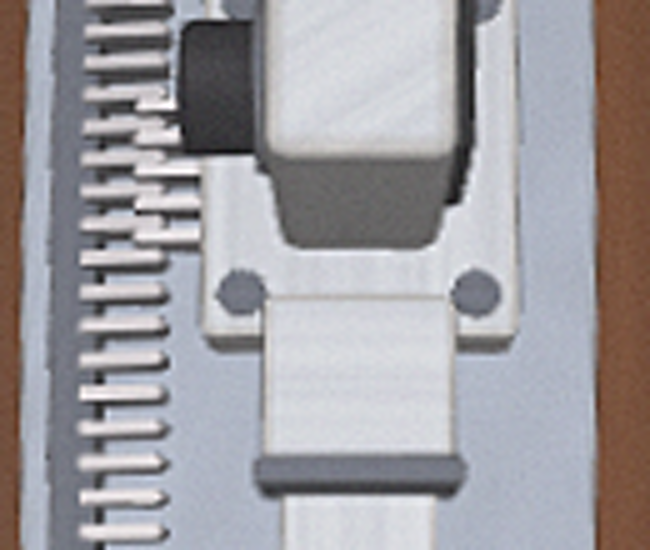

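{"name": "jog_arm", "arguments": {"rows": [[[0.007,0.046,0],[0,0,0],0.3],[[0.014,0.095,0],[0,0,0],0.3],[[0.021,0.14,0],[0,0,0],0.3],[[0.021,0.14,-0.02],[0,0,0],0.3],[[0.021,0.14,-0.02],[0,0,0],0.3],[[0.021,0.14,-0.02],[0,0,0],0.3]], "grip_force": 30}}

```text
time_s: 8.18
ee_pos: [0.485, -0.2481, 0.185]
tcp_rot: [-3.14, 0.0, 1.437]
ft_force: [0.4, -0.9, -0.3]
gripper_width: 0.0599
```

Run:
```python
from h import *
s=readout.read_state();print(s['ee_pos'],s['tcp_rot'],s['gripper_width'],s['ft_force'])
shot('wrist','w6.png')
```

```text
[ 0.48497234 -0.24808264  0.18495546] [-3.14040222e+00  2.60116878e-04  1.43671573e+00] 0.05986749215507574 [ 0.38217242 -0.92995809 -0.28364078]
```

View pics/w6.png

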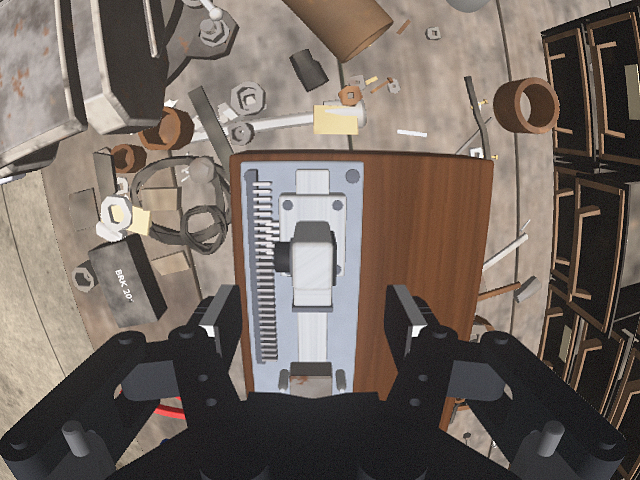

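Run:
```python
from h import *
c=load('w6.png');i=c['color'][185:315,250:370];cv2.imwrite('pics/c9.png',cv2.resize(i,None,fx=4.5,fy=4.5,interpolation=cv2.INTER_CUBIC))
```

```text
(no output)
```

View pics/c9.png

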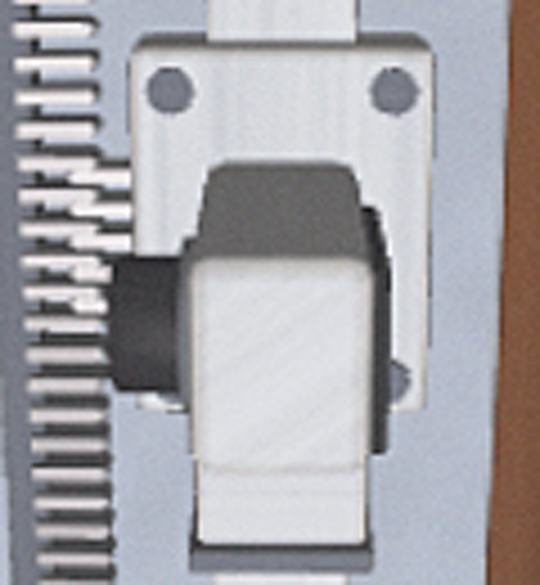

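Run:
```python
from h import *
c=load('w6.png');p=np.array([.48497,-.24808,.18496]);r=np.array([-3.1404,.00026,1.43672])
a=np.radians(-97.6);gx=np.array([np.cos(a),np.sin(a)]);gy=np.array([-gx[1],gx[0]]);o=np.array([.4717,-.3365])
f=lambda x,y:(250+x/4.5,185+y/4.5)
for n,u,z in(('pt',(192,257),.144),('pt',(375,257),.144),('pt',(192,468),.144),('pt',(375,468),.144),('btn',(112,325),.126),('rest',(387,300),.126),('restbot',(387,450),.135),('faceL',(190,560),.102),('faceR',(373,560),.102),('carL',(131,60),.095),('carR',(432,60),.095)):
    w=wcast(c,p,r,f(*u),z)[:2];print(n,((w-o)@gx*1000).round(1),((w-o)@gy*1000).round(1))
d=p[:2]-o;print('tcp',d@gx,d@gy)
```

```text
pt -103.9 -9.3
pt -103.9 11.6
pt -77.5 -9.8
pt -77.5 12.1
btn -89.4 -20.7
rest -92.8 14.2
restbot -76.0 14.1
faceL -43.8 -13.0
faceR -43.8 14.5
carL -118.2 -20.4
carR -118.2 22.1
tcp -0.08939832036775336 0.0014593201926032
```

{"name": "jog_arm", "arguments": {"rows": [[[-0.001,0.001,-0.03],[0,0,0],0.3],[[-0.001,0.001,-0.055],[0,0,0],0.3],[[-0.001,0.001,-0.07],[0,0,0],0.3],[[-0.001,0.001,-0.078],[0,0,0],0.3],[[-0.001,0.001,-0.078],[0,0,0],0.4],[[-0.001,0.001,-0.078],[0,0,0],0.5],[[-0.001,0.001,-0.078],[0,0,0],0.6],[[-0.001,0.001,-0.078],[0,0,0],0.8],[[-0.001,0.001,-0.078],[0,0,0],0.8],[[-0.001,0.001,-0.078],[0,0,0],0.8]], "grip_force": 30}}

```text
time_s: 9.48
ee_pos: [0.4841, -0.2465, 0.1079]
tcp_rot: [3.141, -0.0, 1.437]
ft_force: [-4.2, -0.1, 6.8]
gripper_width: 0.0269
```

Run:
```python
from h import *
s=readout.read_state();print(s['ee_pos'],s['tcp_rot'],s['gripper_width'],s['ft_force'])
shot('wrist','w7.png')
```

```text
[ 0.4841334  -0.24651465  0.10790486] [ 3.14146441e+00 -7.48687228e-05  1.43736916e+00] 0.02688482281493845 [-4.24760547 -0.08351781  6.81086965]
```

View pics/w7.png

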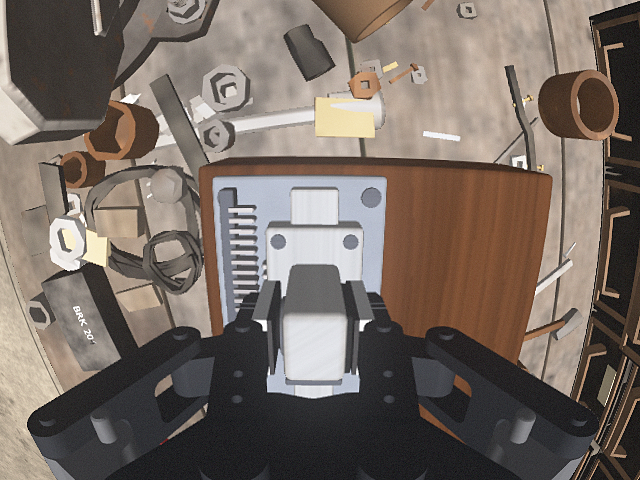

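The width of 26.9 mm means the button is fully in. Now I'll slide it along gauge +x.

{"name": "jog_arm", "arguments": {"rows": [[[-0.0007,-0.005,0],[0,0,0],0.8],[[-0.0017,-0.013,0],[0,0,0],0.8],[[-0.003,-0.022,0],[0,0,0],0.8],[[-0.004,-0.031,0],[0,0,0],0.8],[[-0.005,-0.038,0],[0,0,0],0.8],[[-0.006,-0.044,0],[0,0,0],0.8],[[-0.0066,-0.0496,0],[0,0,0],0.8],[[-0.0066,-0.0496,0],[0,0,0],0.8]]}}

```text
time_s: 10.52
ee_pos: [0.4773, -0.2966, 0.1079]
tcp_rot: [3.142, 0.0, 1.437]
ft_force: [-3.9, 0.2, 7.2]
gripper_width: 0.027
```

Run:
```python
from h import *
c=shot('top','t8.png');cv2.imwrite('pics/t8c.png',cv2.resize(c['color'][205:335,300:465],None,fx=4.5,fy=4.5,interpolation=cv2.INTER_CUBIC))
c=shot('side','s8.png');cv2.imwrite('pics/s8c.png',cv2.resize(c['color'][205:380,230:390],None,fx=3.4,fy=3.4,interpolation=cv2.INTER_CUBIC))
```

```text
(no output)
```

View pics/s8c.png

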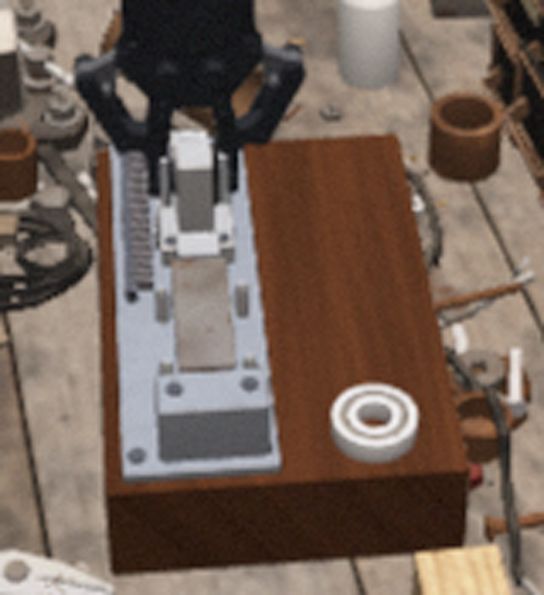

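The stop slid 50 mm and is almost at the bar. Next I push on in small steps, watching the force.

{"name": "jog_arm", "arguments": {"rows": [[[-0.0004,-0.003,0],[0,0,0],0.8],[[-0.0008,-0.006,0],[0,0,0],0.8],[[-0.0012,-0.009,0],[0,0,0],0.8],[[-0.0016,-0.012,0],[0,0,0],0.8],[[-0.0019,-0.014,0],[0,0,0],0.8],[[-0.0021,-0.016,0],[0,0,0],0.8],[[-0.0024,-0.018,0],[0,0,0],0.8],[[-0.0024,-0.018,0],[0,0,0],0.8]]}}

```text
time_s: 11.62
ee_pos: [0.4752, -0.3111, 0.1079]
tcp_rot: [-3.14, -0.004, 1.439]
ft_force: [-2.2, 11.0, 13.1]
gripper_width: 0.0268
```

{"name": "jog_arm", "arguments": {"rows": [[[-0.0003,-0.002,0],[0,0,0],0.8],[[-0.0005,-0.004,0],[0,0,0],0.8],[[-0.0007,-0.005,0],[0,0,0],0.8],[[-0.0008,-0.006,0],[0,0,0],0.8],[[-0.0008,-0.006,0],[0,0,0],0.8]]}}

```text
time_s: 12.25
ee_pos: [0.4747, -0.3149, 0.1079]
tcp_rot: [-3.139, -0.007, 1.441]
ft_force: [-2.2, 15.8, 16.4]
gripper_width: 0.0271
```

Run:
```python
from h import *
s=readout.read_state();print(s['ee_pos'],s['gripper_width'],s['ft_force'])
c=shot('top','t9.png');cv2.imwrite('pics/t9c.png',cv2.resize(c['color'][205:335,300:465],None,fx=4.5,fy=4.5,interpolation=cv2.INTER_CUBIC))
c=shot('wrist','w9.png')
```

```text
[ 0.47466555 -0.31493971  0.10786894] 0.027078799776106374 [-2.23078116 15.83410005 16.41817104]
```

View pics/t9c.png

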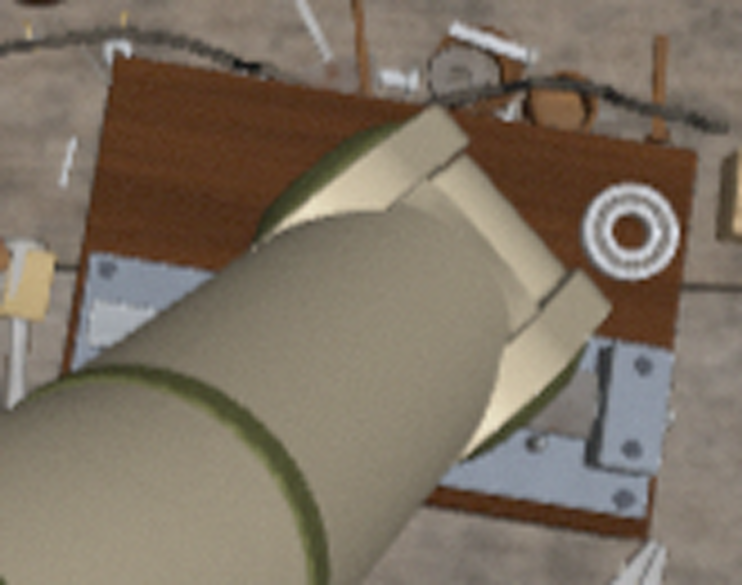

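View pics/w9.png

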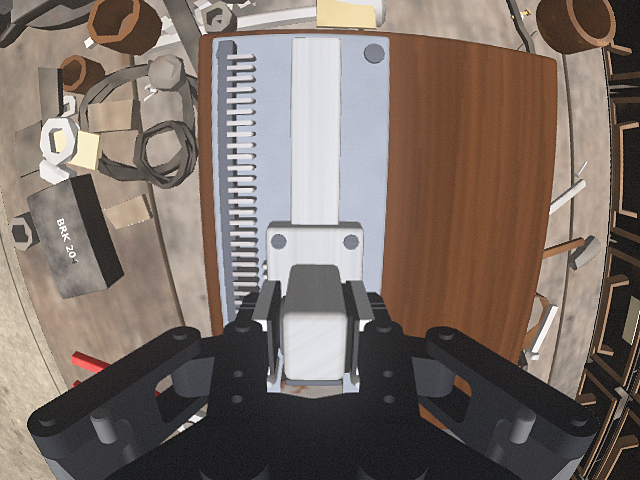

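{"name": "jog_arm", "arguments": {"rows": [[[-0.0003,-0.002,0],[0,0,0],0.8],[[-0.0005,-0.004,0],[0,0,0],0.8],[[-0.0007,-0.005,0],[0,0,0],0.8],[[-0.0007,-0.005,0],[0,0,0],0.8],[[-0.0007,-0.005,0],[0,0,0],0.8]]}}

```text
time_s: 12.98
ee_pos: [0.4746, -0.3152, 0.1078]
tcp_rot: [-3.137, -0.013, 1.443]
ft_force: [0.1, 31.7, 23.8]
gripper_width: 0.0268
```

The force jumped to 32 N with no further travel, so the pin has bottomed. I'll ease the preload, open, and lift away.

{"name": "jog_arm", "arguments": {"rows": [[[0.0003,0.002,0],[0,0,0],0.8],[[0.0006,0.004,0],[0,0,0],0.8],[[0.0006,0.004,0],[0,0,0],0.6],[[0.0006,0.004,0],[0,0,0],0.3],[[0.0006,0.004,0],[0,0,0],0.3],[[0.0006,0.004,0],[0,0,0],0.3],[[0.0006,0.004,0.03],[0,0,0],0.3],[[0.0006,0.004,0.07],[0,0,0],0.3],[[0.0006,0.004,0.12],[0,0,0],0.3],[[0.0006,0.004,0.15],[0,0,0],0.3],[[0.0006,0.034,0.15],[0,0,0],0.3],[[0.0006,0.034,0.15],[0,0,0],0.3]]}}

```text
time_s: 14.48
ee_pos: [0.4749, -0.2892, 0.2576]
tcp_rot: [3.141, -0.001, 1.44]
ft_force: [0.0, -0.6, 0.9]
gripper_width: 0.0597
```

Run:
```python
from h import *
s=readout.read_state();print(s['ee_pos'],s['tcp_rot'],s['gripper_width'],s['ft_force']);np.savez('pics/w10pose.npz',p=s['ee_pos'],r=s['tcp_rot'])
c=shot('wrist','w10.png');cv2.imwrite('pics/w10c.png',cv2.resize(c['color'][150:350,235:395],None,fx=3,fy=3,interpolation=cv2.INTER_CUBIC))
c=shot('side','s10.png');cv2.imwrite('pics/s10c.png',cv2.resize(c['color'][205:380,230:390],None,fx=3.4,fy=3.4,interpolation=cv2.INTER_CUBIC))
```

```text
[ 0.47488786 -0.28923714  0.2575999 ] [ 3.14095631e+00 -9.53438174e-04  1.44029234e+00] 0.05971099136511882 [ 0.04558924 -0.55123982  0.93569937]
```

View pics/w10.png

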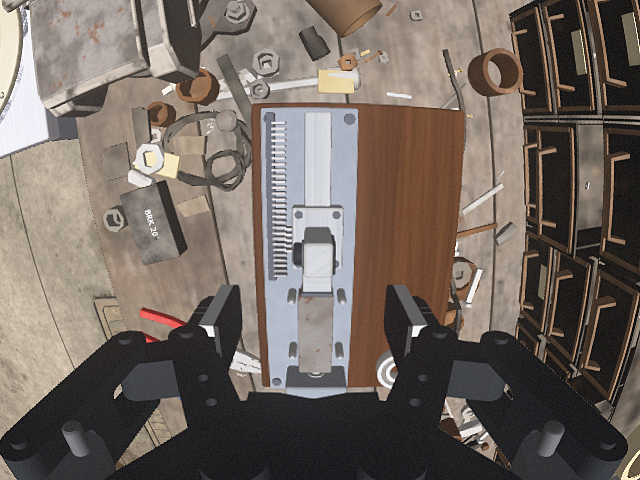

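View pics/s10c.png

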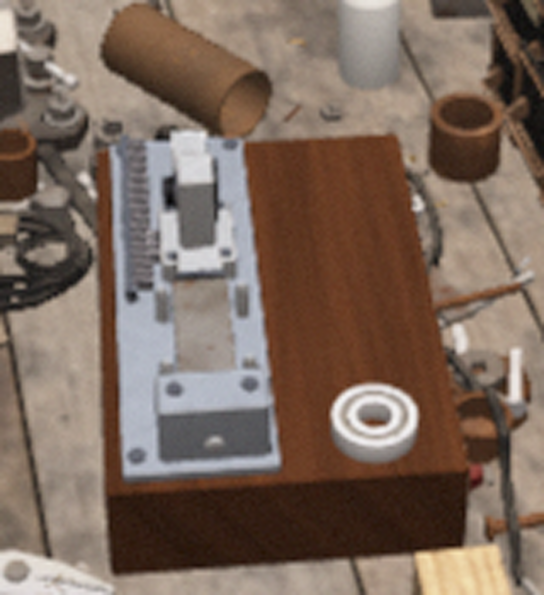

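The rear of the end block now shows the pin's tail at (214,440), and the button is out again. One closer look will give the pin depth.

{"name": "jog_arm", "arguments": {"rows": [[[-0.004,-0.05,0],[0,0,0],0.3],[[-0.009,-0.1,0],[0,0,0],0.3],[[-0.012,-0.13,-0.02],[0,0,0],0.3],[[-0.012,-0.13,-0.02],[0,0,0],0.3],[[-0.012,-0.13,-0.02],[0,0,0],0.3]]}}

```text
time_s: 15.2
ee_pos: [0.4623, -0.421, 0.2369]
tcp_rot: [-3.141, -0.0, 1.437]
ft_force: [0.0, -0.1, -0.6]
gripper_width: 0.06
```

Run:
```python
from h import *
s=readout.read_state();print(s['ee_pos'],s['tcp_rot'],s['ft_force']);np.savez('pics/w11pose.npz',p=s['ee_pos'],r=s['tcp_rot'])
c=shot('wrist','w11.png');cv2.imwrite('pics/w11c.png',cv2.resize(c['color'][90:310,240:380],None,fx=2.7,fy=2.7,interpolation=cv2.INTER_CUBIC))
```

```text
[ 0.46227861 -0.42101641  0.2368938 ] [-3.14075755e+00 -4.73349478e-04  1.43720358e+00] [ 0.00742678 -0.11421643 -0.64522062]
```

View pics/w11c.png

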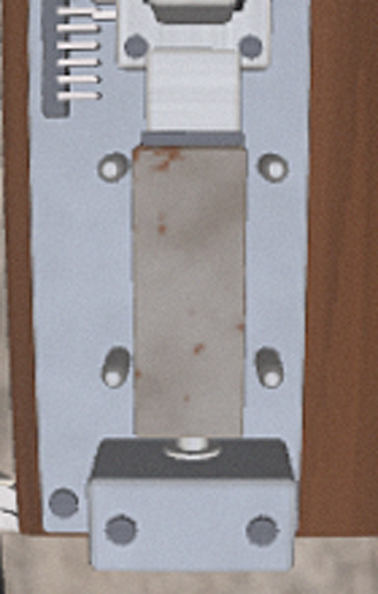

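Run:
```python
from h import *
c=load('w11.png');q=np.load('pics/w11pose.npz');p,r=q['p'],q['r']
a=np.radians(-97.6);gx=np.array([np.cos(a),np.sin(a)]);gy=np.array([-gx[1],gx[0]]);o=np.array([.4717,-.3365])
f=lambda x,y:(240+x/2.7,90+y/2.7)
for n,u,z in(('bar n',(133,148),.1),('bar n',(244,148),.1),('bar f',(136,437),.1),('bar f',(242,437),.1),('block edge',(190,478),.116),('dowel',(111,170),.1),('dowel',(275,170),.1),('dowel',(113,380),.1),('dowel',(271,380),.1)):
    w=wcast(c,p,r,f(*u),z)[:2];print(n,((w-o)@gx*1000).round(1),((w-o)@gy*1000).round(1))
```

```text
bar n 23.6 -16.2
bar n 23.6 14.4
bar f 107.1 -16.4
bar f 107.1 14.6
block edge 113.9 -0.5
dowel 29.6 -22.4
dowel 29.7 23.0
dowel 89.8 -22.8
dowel 89.8 22.8
```

```bash
python3 -c "
from h import *
print(workorder.close_job())"
```

```text
the job is handed in; nothing more can be done
None
```

The bar is clamped in the gauge and the job is handed in at about 15 s of the 54 s; no verdict was reported.

I picked the short bar off the board and laid it between the dowels with its middle at gauge x ≈ 53 mm, y ≈ −1 mm. I then pinched the stop with its button fully in (27 mm width) and slid it about 69 mm. At that point the force jumped from 16 to 32 N with no further travel, meaning the pin had bottomed. I let go and backed away.

**Last checks:**
- **Bar:** it lies between the dowels from about x 24 to 108 mm, less than 1 mm off the centre line, with both ends touching the stop face and the pin.
- **Pin:** it is held in about 7–8 mm by the picture, which fits a spring-back of about 4–5 mm from the full 12 mm.
- **Button and bystanders:** the button shows as out again. The bearing and oil bottle look unmoved in the final side view. The small black carton also looks in place in the later wrist pictures, though I did not measure it.
- **Robot:** it touches nothing, with under 1 N at the wrist.

**One disagreement:** when I laid the bar down, contact came about 3 mm higher than expected. The bar seemed slightly pitched in the grip; it settled flat on release.

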